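Pack the balance calibration kit

TASK

Pack the balance's calibration kit into its grey tray: stand each of the three brass weights with a knob upright in the round well of its own size (largest weight in the largest well, and so on), and push the dusting brush down, centred, into the tray's spring clip until its handle is fully home between the jaws. Leave the two brass pipe fittings without a knob standing where they are.

Things in the scene. Friction and masses are not known exactly. Their poses are not given: they have to be found in the camera images.
- weight_large: The large of three solid brass calibration weights, about 500 g: an upright cylinder 38 mm in diameter and 42 mm high, with a narrow neck and a round knob (24 mm diameter) on top, 62 mm high in all. It stands on the bench. Origin: centre of its underside; z up its axis.
- weight_medium: The medium of three solid brass calibration weights, about 200 g: an upright cylinder 28 mm in diameter and 32 mm high, with a narrow neck and a round knob (18 mm diameter) on top, 48 mm high in all. It stands on the bench. Origin: centre of its underside; z up its axis.
- weight_small: The small of three solid brass calibration weights, about 100 g: an upright cylinder 23 mm in diameter and 25 mm high, with a narrow neck and a round knob (14 mm diameter) on top, 38 mm high in all. It stands on the bench. Origin: centre of its underside; z up its axis.
- brush: Dusting brush lying flat, about 40 g: round wooden handle 14 mm thick, 120 long; steel ferrule 18 long, 24 wide, 14 thick; dark bristles 34 long, 26 wide. Origin: on the handle's axis at mid-handle (7 mm above the bench as it lies), near the centre of mass; x along the handle towards the bristles, which end at x = +112 mm (handle end: -60); z square to the flat head, up.
- well_large: The large of three round black wells, for the large weight (38 mm): ring of 52 mm bore, 62 mm outside, rim 8 mm above its floor. Fixed in the grey kit tray (240 x 165 mm, floor 4 mm and walls 12 mm above the bench). Origin: centre of the well's floor, 4 mm above the bench; z up. The wells stand 78 mm apart in a straight row parallel to the brush clip, in any order.
- well_medium: The medium of three round black wells, for the medium weight (28 mm): ring of 41 mm bore, 51 mm outside, rim 8 mm above its floor. Fixed in the grey kit tray (240 x 165 mm, floor 4 mm and walls 12 mm above the bench). Origin: centre of the well's floor, 4 mm above the bench; z up. The wells stand 78 mm apart in a straight row parallel to the brush clip, in any order.
- well_small: The small of three round black wells, for the small weight (23 mm): ring of 33 mm bore, 43 mm outside, rim 8 mm above its floor. Fixed in the grey kit tray (240 x 165 mm, floor 4 mm and walls 12 mm above the bench). Origin: centre of the well's floor, 4 mm above the bench; z up. The wells stand 78 mm apart in a straight row parallel to the brush clip, in any order.
- brush_clip: Spring clip in the tray, fixed. Origin: under its middle, 4 mm above the bench; x along it, y away from the wells' row (at y -83 mm). At x +35 and -35 mm (each 16 long): black saddle, top z 15 mm, between steel spring jaws (lip gap 10 mm, tops z 32 mm). A handle along x, pushed down with 5-15 N, opens them and snaps home, axis at z 22 mm, either way round. Room for fingers at |x| < 27, z > 9 mm.
- hose_fitting: Brass hose fitting standing upright, not part of the kit: hexagonal foot 24 mm across flats and 14 mm high with a ribbed stem of 16 mm diameter on top, 43 mm high in all. Origin: centre of its underside; z up.
- pipe_sleeve: Brass pipe sleeve standing upright, not part of the kit: a plain tube 28 mm in outer diameter with a 14 mm hole, 40 mm high, no knob. Origin: centre of its underside; z up.
Mind the look-alikes: they are no part of the job. What is shaped like the weight_medium but red is not meant. What is shaped like the weight_small but red is not meant.

How it is judged:
By the outcome, as a careful person would: the job done as asked, in the order asked, and still so for the second after the job is handed in, with the robot touching nothing.
It also fails if it takes over 99 s, if anything falls off the work surface, if the arm or the gripper's body presses on something with over 40 N, if the wrist force passes 120 N, or if a joint passes its speed limit or range.

ROBOT

A 6-joint arm with a two-finger parallel gripper is mounted at the origin on the work surface. World frame = base frame: x ahead of the robot, y to its left, z up, the work surface at z = 0. Lengths are in m, angles in rad, forces in N, time in s.
With the tool pointing down it reaches from about 0.35 to 0.775 m from the base axis. Payload 7.3 kg.
Tool frame: the origin (TCP) lies at the very end of the fingers, on their centre line; the grasp point (between the pads) lies 19 mm behind it; z points along the fingers, y is the line along which they close (so a half turn about z gives the same grasp; the last joint's range is limited). The gripper opens to 92 mm and grips with 3 to 60 N. Pads are 19 mm wide; open, the fingers measure 130 mm over their backs; the gripper's body (75 mm by 190 mm) begins 47 mm behind the grasp point.
Start: joints at [1.018, 0.342, 1.524, -0, 1.275, -0.146], TCP at [0.208, 0.482, 0.227] pointing down, gripper open.
Joint ranges: [-2.53, 2.53], [-0.77, 2.02], [0.04, 2.7], [-1, 4.14], [0.28, 2.66], [-3.11, 3.11]. Speed limits (rad/s): [2.57, 2.57, 3.14, 3.14, 3.14, 3.14].

INTERFACE

Orientations are given as [roll, pitch, yaw] about the fixed x, y, z axes, in that order (R = Rz(yaw) Ry(pitch) Rx(roll)).
In Python, from cell import robot gives the robot as it stands. The module is installed in compiled form; this text tells all that it offers.
- The arm moves only by the tool arm_command, never from a script. Its argument "moves" is a list of rows, each a list of 3 entries, a list of its own where there are three numbers: the shift along the tool's x, y, z in m, then the turn, a rotation vector about the tool's x, y, z in rad, then the finger opening in m, from 0 to 0.0918. In form: [[[dx, dy, dz], [ax, ay, az], claw], ...]. A call has exactly 5 rows; each row is the pose to reach, as a shift and turn from the pose commanded when the call began, along the tool's axes at that moment; what a row does not reach only later rows make up. A row lasts 1/10 s, in which the tool goes at most 50 mm and 8.59 degrees, less where a joint would pass 70% of its speed; a pose out of reach is approached as far as the arm can. A call with a gripper value outside its range is refused whole. The fingers move at their own pace and stop on an object; "squeeze" is the grip in N (left out, the last holds). Time passes only in rows, so rows that repeat a pose let the fingers close, or fill a call up. It gives the time, the measured TCP pose, the force, the opening and the grip force at its end, in the units of the state.
- robot.observe(): the state, without advancing time (a new reading comes with each control period).
- robot.read_camera(name): name is "side" or "top" or "wrist"; returns the picture (480x640x3 uint8, red, green, blue); there is no depth.
- robot.camera_model(name): a dict with "fx", "fy", "cx", "cy" (pixels), "R" (3x3) and "t" (3): a world point X has camera coordinates R X + t. Camera axes: x right, y down, z forward; pixel columns grow to the right and rows downward; lengths in m; the calibration is good to about 2 mm. A picture is of the moment at which its call begins: read the wrist's pose just before it. camera_model takes no time and is no camera call; for the wrist camera it gives the pose at the moment of the call.
- robot.hand_in(): hands the job in; it is judged then, once.
The state is a dict: "time": time; "qpos": joint angles; "qvel": joint speeds; "joint_efforts": joint torques, N m; "tool_pos": TCP position; "tool_rot": TCP orientation; "contact_force": force on the tool from outside, world axes, zero at the start; "torque": the same for the moment, N m; "opening": finger opening in m; "grip_force": force on a finger pad.
Only numpy, scipy, OpenCV 4.12 (cv2) and the standard library are available. Lean on these libraries where they do the work, as an engineer would, in place of code of your own. Each camera call takes 0.05 s, during which the arm holds its last target. There are 200 camera calls.

## Working session

There is one attempt and no reset: what is moved stays moved. The work goes in short steps, Python scripts to look and compute and a tool call to move; the robot and the scene stay as the last step left them, time stands still between calls to the robot, and variables do not carry over. Pictures are saved under pics/ and viewed, at most 17 in all, crops included, and the job is handed in when it is done.

Besides the shell and the picture viewer there is one more tool, called after "Emit:" as name([rows], argument=value, ...), one row to a line, values as JSON. arm_command: Moves the arm, as the interface text tells. Its arguments: {"type":"object","properties":{"moves":{"type":"array"},"squeeze":{"type":"number"}},"required":["moves"]}

```bash
mkdir -p pics
python3 - <<'E'
from cell import robot
import cv2,numpy as np
np.set_printoptions(precision=4,suppress=True)
s=robot.observe(); print(s)
for n in ("top","side"):
    m=robot.camera_model(n); print(n,m)
    cv2.imwrite(f"pics/{n}0.png",robot.read_camera(n)[:,:,::-1])
E
```

```text
{'time': 0.0, 'qpos': array([ 1.018 ,  0.3427,  1.525 , -0.    ,  1.2754, -0.146 ]), 'qvel': array([ 0.0011,  0.0011,  0.0012, -0.0005,  0.    ,  0.0015]), 'joint_efforts': array([  0.0015, -43.1224, -24.4228,   0.0719,   0.0556,  -0.0001]), 'tool_pos': array([0.2075, 0.4818, 0.226 ]), 'tool_rot': array([-3.14  , -0.0002,  2.7348]), 'contact_force': array([-0.8326, -0.6609, -0.1907]), 'torque': array([-0.0449, -0.0512,  0.0263]), 'grip_force': 0.0, 'opening': 0.09163247682347042}
top {'fx': 443.50006166250495, 'fy': 443.50006166250495, 'cx': 314.10845287605355, 'cy': 237.63953820548033, 'R': array([[-0.0182, -0.9998, -0.0062],
       [-0.993 ,  0.0188, -0.1164],
       [ 0.1165,  0.0041, -0.9932]]), 't': array([-0.0193,  0.5303,  0.8565])}
side {'fx': 486.716877938363, 'fy': 486.716877938363, 'cx': 317.8593466663584, 'cy': 238.29460852548138, 'R': array([[ 0.725 , -0.6886, -0.0164],
       [-0.3471, -0.3448, -0.8721],
       [ 0.5949,  0.638 , -0.489 ]]), 't': array([-0.3946,  0.2337,  0.5553])}
```

View pics/top0.png

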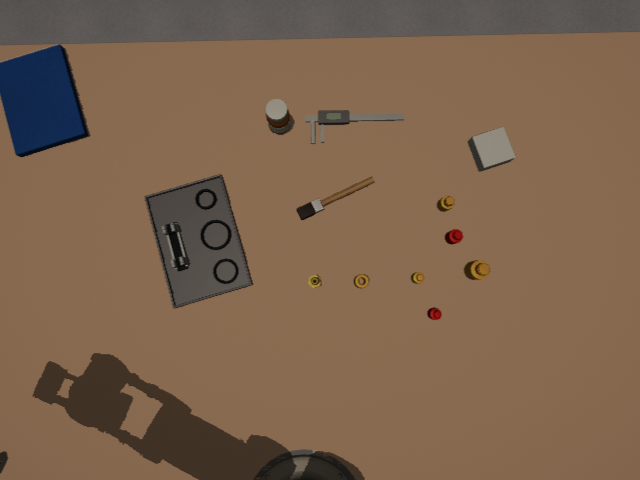

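View pics/side0.png

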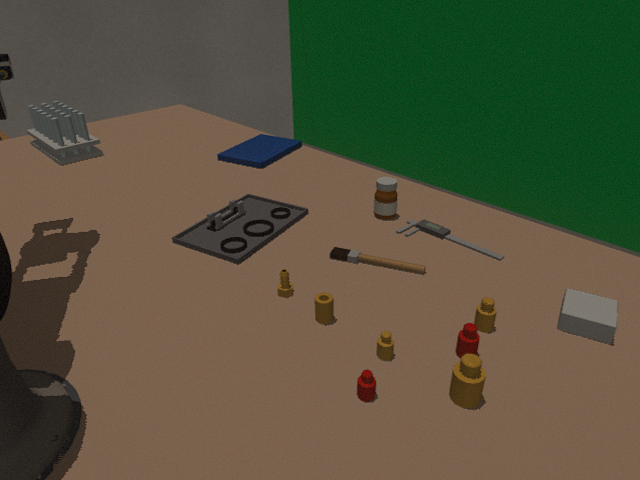

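Top view candidates: knobbed brass at (480,270) large, (447,203) medium, (418,278) small. The red copies at (455,237) and (435,314) are excluded by colour. The fitting (314,281) and sleeve (362,281) have no knob. An enlarged crop will confirm this.

```bash
cat > h.py <<'E'
import numpy as np,cv2
from scipy.spatial.transform import Rotation as Ro
np.set_printoptions(precision=4,suppress=True)
def ray(m,u,v,z):
    "pixel -> world point at height z"
    d=m["R"].T@np.array([(u-m["cx"])/m["fx"],(v-m["cy"])/m["fy"],1]); c=-m["R"].T@m["t"]
    return c+d*(z-c[2])/d[2]
def proj(m,X):
    p=m["R"]@np.asarray(X,float)+m["t"]; return np.array([m["cx"]+m["fx"]*p[0]/p[2],m["cy"]+m["fy"]*p[1]/p[2]])
def rot(s): return Ro.from_euler("xyz",s["tool_rot"])
def shift(s,target,yaw=None):
    "shift in tool axes and turn to reach target pointing down with given closing-line yaw (mod pi)"
    R=rot(s); d=R.inv().apply(np.asarray(target)-s["tool_pos"])
    if yaw is None: return d,None
    best=None
    for k in range(-2,3):
        rv=(R.inv()*Ro.from_euler("xyz",[np.pi,0,yaw+k*np.pi])).as_rotvec()
        if best is None or np.linalg.norm(rv)<np.linalg.norm(best): best=rv
    return d,best
E
python3 - <<'E'
from h import *
from cell import robot
t=cv2.imread("pics/top0.png"); s=cv2.imread("pics/side0.png")
a=cv2.resize(t[170:320,140:260],None,fx=3,fy=3,interpolation=2)
b=cv2.resize(t[180:330,400:510],None,fx=3,fy=3,interpolation=2)
cv2.imwrite("pics/crop1.png",np.hstack([a,b]))
m=robot.camera_model("top"); ms=robot.camera_model("side")
for n,p,h in [("L",(480,270),.042),("M",(447,203),.035),("S",(418,278),.025),("fit",(314,281),.02),("sl",(362,281),.04),("wL",(216,235),.01),("wM",(226,271),.01),("wS",(206,199),.01),("clip",(176,246),.02),("br_end",(373,180),.007),("ferr",(317,206),.007),("tip",(300,214),.007)]:
    X=ray(m,*p,h); print(n,X,proj(ms,X))
E
```

```text
L [ 0.4587 -0.3522  0.042 ] [467.9739 371.2225]
M [ 0.5943 -0.297   0.035 ] [484.3223 307.0782]
S [ 0.4457 -0.2343  0.025 ] [384.0222 340.2018]
fit [ 0.4437 -0.0273  0.02  ] [284.4028 282.2925]
sl [ 0.4416 -0.1213  0.04  ] [323.5537 297.2264]
wL [0.5416 0.1722 0.01  ] [258.0678 227.1875]
wM [0.4674 0.1513 0.01  ] [233.6439 243.8351]
wS [0.6172 0.1936 0.01  ] [280.1935 212.1064]
clip [0.5194 0.2509 0.02  ] [226.1789 214.0392]
br_end [ 0.6513 -0.154   0.007 ] [424.0754 269.8732]
ferr [ 0.5985 -0.0362  0.007 ] [353.1645 256.0497]
tip [ 0.5824 -0.0007  0.007 ] [333.0763 252.1943]
```

View pics/crop1.png

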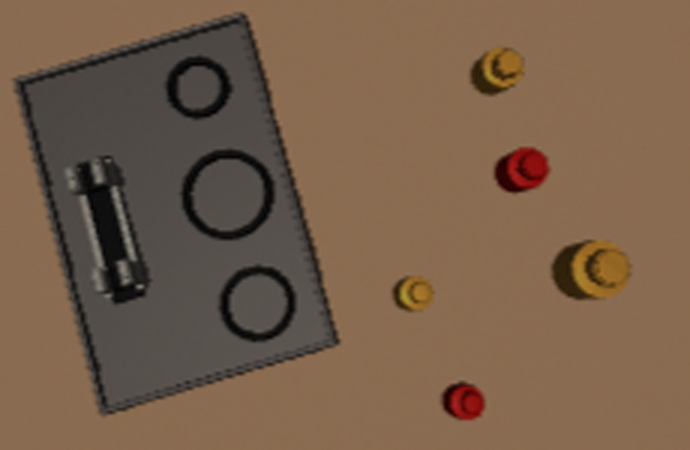

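The crop confirms it: gold knobbed weights are medium (top), small (lower left) and large (right), with the two red copies between them. In the tray the wells run small, large, medium from top to bottom, with the clip at the left. First I'll move over the tray to refine its position with the wrist camera.

Emit:
arm_command([
  [[-0.045,-0.018,0],[0,0,-0.13],0.08],
  [[-0.09,-0.036,0],[0,0,-0.26],0.08],
  [[-0.135,-0.054,0],[0,0,-0.4],0.08],
  [[-0.18,-0.072,0],[0,0,-0.54],0.08],
  [[-0.225,-0.09,0],[0,0,-0.68],0.08],
], squeeze=30)

```text
time: 0.6
tool_pos: [0.3684, 0.3208, 0.2265]
tool_rot: [-3.142, -0.0, -2.898]
contact_force: [1.1, 0.2, 0.8]
opening: 0.08
grip_force: 0.0
```

Emit:
arm_command([
  [[-0.022,-0.037,0],[0,0,0],0.08],
  [[-0.044,-0.075,0],[0,0,0],0.08],
  [[-0.066,-0.112,0],[0,0,0],0.08],
  [[-0.085,-0.149,0],[0,0,0],0.08],
  [[-0.085,-0.149,0],[0,0,0],0.08],
])

```text
time: 1.1
tool_pos: [0.4879, 0.1938, 0.2261]
tool_rot: [-3.14, 0.0, -2.909]
contact_force: [-1.0, 0.1, 0.1]
opening: 0.0802
grip_force: 0.0
```

Run:
```python
from h import *
from cell import robot
s=robot.observe(); print(s["time"],s["tool_pos"],s["tool_rot"],s["qpos"])
m=robot.camera_model("wrist"); print(m, -m["R"].T@m["t"])
im=robot.read_camera("wrist")[:,:,::-1].copy()
cv2.imwrite("pics/w1.png",im)
for X in [(.5416,.1722,.012),(.4674,.1513,.012),(.6172,.1936,.012),(.5194,.2509,.036)]: print(proj(m,X))
```

```text
1.1 [0.4879 0.1938 0.2261] [-3.1402  0.     -2.909 ] [ 0.2328  0.3427  1.525  -0.0015  1.2739 -1.5701]
{'fx': 382.5794970328854, 'fy': 382.5794970328854, 'cx': 316.67713047678234, 'cy': 240.76403508457045, 'R': array([[-0.2299,  0.9732, -0.0008],
       [ 0.9419,  0.2227,  0.2514],
       [ 0.2449,  0.057 , -0.9679]]), 't': array([-0.0774, -0.5352,  0.2581])} [0.4231 0.1798 0.3843]
[282.8872 256.8111]
[277.7177 180.4892]
[287.7471 327.1561]
[366.309  260.6531]
```

View pics/w1.png

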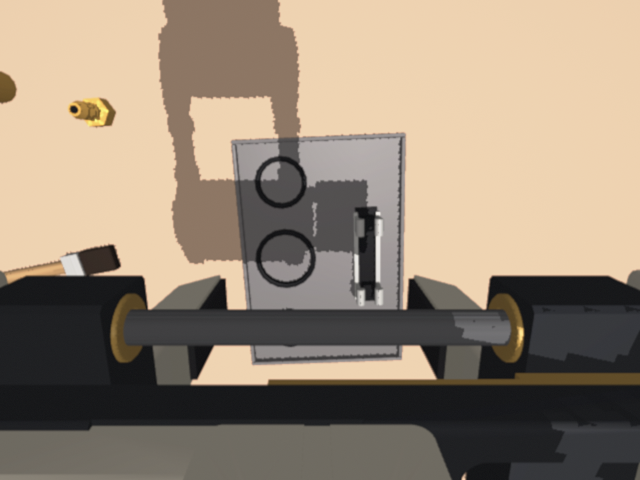

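Rings in the wrist view: medium (281,182) and large (286,258), within about 3 mm of the top-view estimate. The clip is at (367,255). Next I'll go over the weights.

Emit:
arm_command([
  [[0.006,-0.048,0],[0,0,0],0.08],
  [[0.012,-0.096,0],[0,0,0],0.08],
  [[0.018,-0.144,0],[0,0,0],0.08],
  [[0.024,-0.192,0],[0,0,0],0.08],
  [[0.03,-0.24,0],[0,0,0],0.08],
])

```text
time: 1.65
tool_pos: [0.512, -0.0432, 0.2267]
tool_rot: [3.141, -0.0, -2.902]
contact_force: [0.8, 0.7, 0.2]
opening: 0.0803
grip_force: 0.0
```

Emit:
arm_command([
  [[0.006,-0.048,0],[0,0,0],0.08],
  [[0.012,-0.096,0],[0,0,0],0.08],
  [[0.018,-0.144,0],[0,0,0],0.08],
  [[0.024,-0.192,0],[0,0,0],0.08],
  [[0.03,-0.24,0],[0,0,0],0.08],
])

```text
time: 2.15
tool_pos: [0.5401, -0.2835, 0.2266]
tool_rot: [3.141, -0.0, -2.903]
contact_force: [0.5, 0.5, -0.4]
opening: 0.0798
grip_force: 0.0
```

Run:
```python
from h import *
from cell import robot
s=robot.observe(); print(s["time"],s["tool_pos"],s["tool_rot"],s["qpos"])
robot.read_camera("wrist")
s=robot.observe(); print(s["time"],s["tool_pos"],s["tool_rot"],s["qpos"])
m=robot.camera_model("wrist")
im=robot.read_camera("wrist")[:,:,::-1].copy()
np.savez("w2.npz",**{k:m[k] for k in m})
cv2.imwrite("pics/w2.png",im)
for X in [(.4587,-.3522,.042),(.5943,-.297,.035),(.4457,-.2343,.025)]: print(proj(m,X))
```

```text
2.15 [ 0.5401 -0.2835  0.2266] [ 3.1406 -0.     -2.9027] [-0.6093  0.5007  1.2737  0.0007  1.3679 -2.4191]
2.2 [ 0.54   -0.291   0.2258] [-3.1379 -0.0008 -2.9071] [-0.6176  0.5063  1.2665 -0.0031  1.3666 -2.4223]
[267.9486 108.821 ]
[296.8562 268.243 ]
[401.5656 127.5483]
```

View pics/w2.png

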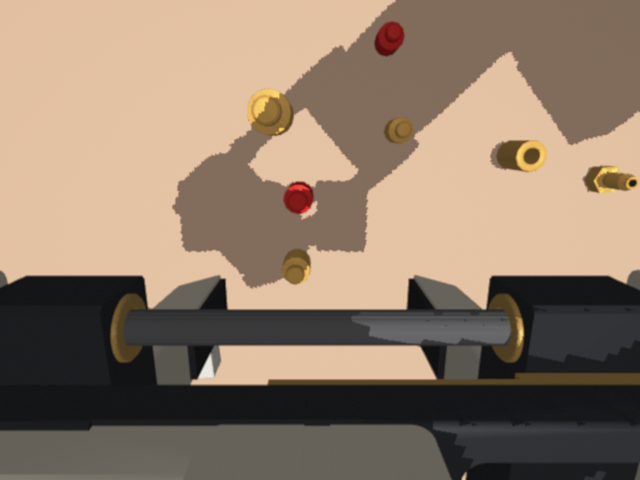

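Wrist view: large (268,109), medium (296,268) and small (400,130) all match the predictions to about 1–2 mm. Now to the large weight.

Emit:
arm_command([
  [[0.031,-0.013,0.03],[0,0,0],0.075],
  [[0.062,-0.026,0.06],[0,0,0],0.075],
  [[0.093,-0.039,0.09],[0,0,0],0.075],
  [[0.093,-0.039,0.126],[0,0,0],0.075],
  [[0.093,-0.039,0.126],[0,0,0],0.075],
])

```text
time: 2.75
tool_pos: [0.4562, -0.3396, 0.0965]
tool_rot: [3.133, -0.005, -2.904]
contact_force: [-0.2, 0.5, -0.2]
opening: 0.0753
grip_force: 0.0
```

Run:
```python
from h import *
from cell import robot
robot.read_camera("wrist")
s=robot.observe(); print(s["time"],s["tool_pos"],s["tool_rot"])
print(shift(s,[.4587,-.3522,.013],.275))
m=robot.camera_model("wrist")
im=robot.read_camera("wrist")[:,:,::-1].copy()
cv2.imwrite("pics/w3.png",im)
for X in [(.4587,-.3522,.042),(.4587,-.3522,.062)]: print(proj(m,X))
```

```text
2.8 [ 0.458  -0.3407  0.0992] [ 3.1367 -0.0024 -2.9034]
(array([ 0.0018, -0.0118,  0.0862]), array([ 0.0049, -0.0023, -0.0369]))
[294.7471 254.6981]
[292.8802 265.2941]
```

View pics/w3.png

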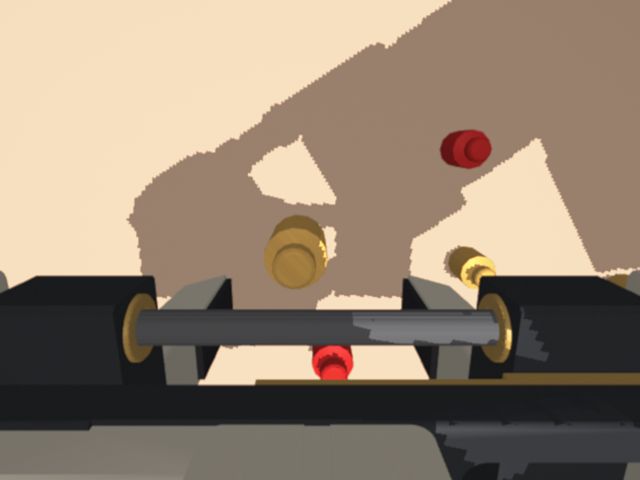

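Knob at (294,267) against (293,265) predicted, so it is well aligned. Descend and grip.

Emit:
arm_command([
  [[0.002,-0.011,0.01],[0,0,-0.035],0.075],
  [[0.002,-0.011,0.04],[0,0,-0.035],0.075],
  [[0.002,-0.011,0.07],[0,0,-0.035],0.075],
  [[0.002,-0.011,0.084],[0,0,-0.035],0.075],
  [[0.002,-0.011,0.084],[0,0,-0.035],0.075],
])

```text
time: 3.35
tool_pos: [0.4598, -0.3532, 0.0165]
tool_rot: [3.14, -0.001, -2.868]
contact_force: [-0.2, -0.1, 0.8]
opening: 0.0754
grip_force: 0.0
```

Emit:
arm_command([
  [[0,0,0],[0,0,0],0.03],
  [[0,0,0],[0,0,0],0.03],
  [[0,0,0],[0,0,0],0.03],
  [[0,0,0],[0,0,0],0.03],
  [[0,0,0],[0,0,0],0.03],
], squeeze=35)

```text
time: 3.85
tool_pos: [0.4594, -0.3542, 0.0172]
tool_rot: [-3.141, 0.0, -2.869]
contact_force: [-1.1, 5.7, 2.7]
opening: 0.04
grip_force: 2.8
```

Emit:
arm_command([
  [[0,0,0],[0,0,0],0.03],
  [[0,0,0],[0,0,0],0.03],
  [[0,0,0],[0,0,0],0.03],
  [[0,0,-0.03],[0,0,0],0.03],
  [[0,0,-0.07],[0,0,0],0.03],
])

```text
time: 4.35
tool_pos: [0.4577, -0.3526, 0.0845]
tool_rot: [3.135, -0.003, -2.869]
contact_force: [0.9, -1.5, -4.6]
opening: 0.0372
grip_force: 35.0
```

Emit:
arm_command([
  [[0,0,-0.02],[0,0,0],0.03],
  [[0,0,-0.04],[0,0,0],0.03],
  [[0,0,-0.04],[0,0,0],0.03],
  [[0,0,-0.04],[0,0,0],0.03],
  [[0,0,-0.04],[0,0,0],0.03],
])

```text
time: 4.85
tool_pos: [0.4585, -0.3534, 0.1247]
tool_rot: [3.139, -0.002, -2.869]
contact_force: [-0.5, -0.1, -5.3]
opening: 0.0373
grip_force: 35.0
```

Run:
```python
from h import *
from cell import robot
s=robot.observe(); print(s["time"],s["tool_pos"],s["tool_rot"],s["opening"],s["grip_force"],s["contact_force"])
print(shift(s,[.541,.174,.1],.275))
```

```text
4.85 [ 0.4585 -0.3534  0.1247] [ 3.1385 -0.0016 -2.8691] 0.03732363867138756 34.998251921497285 [-0.4789 -0.1294 -5.2587]
(array([-0.2214,  0.4857,  0.0259]), array([ 0.0031, -0.0016, -0.0025]))
```

Emit:
arm_command([
  [[-0.02,0.044,0],[0,0,0],0.03],
  [[-0.04,0.088,0],[0,0,0],0.03],
  [[-0.06,0.132,0],[0,0,0],0.03],
  [[-0.08,0.176,0],[0,0,0],0.03],
  [[-0.1,0.22,0],[0,0,0],0.03],
])

```text
time: 5.35
tool_pos: [0.4957, -0.1133, 0.1254]
tool_rot: [3.14, -0.002, -2.869]
contact_force: [2.2, 0.1, -3.8]
opening: 0.0372
grip_force: 35.0
```

Emit:
arm_command([
  [[-0.02,0.044,0],[0,0,0],0.03],
  [[-0.04,0.088,0],[0,0,0],0.03],
  [[-0.06,0.132,0],[0,0,0],0.03],
  [[-0.08,0.176,0],[0,0,0],0.03],
  [[-0.1,0.22,0],[0,0,0],0.03],
])

```text
time: 5.85
tool_pos: [0.5328, 0.1254, 0.1253]
tool_rot: [3.141, -0.002, -2.869]
contact_force: [0.4, -0.9, -4.5]
opening: 0.0372
grip_force: 35.0
```

Emit:
arm_command([
  [[-0.01,0.02,0],[0,0,0],0.03],
  [[-0.021,0.045,0],[0,0,0],0.03],
  [[-0.021,0.045,0.03],[0,0,0],0.03],
  [[-0.021,0.045,0.06],[0,0,0],0.03],
  [[-0.021,0.045,0.06],[0,0,0],0.03],
])

```text
time: 6.35
tool_pos: [0.5377, 0.172, 0.0615]
tool_rot: [3.14, -0.011, -2.868]
contact_force: [-1.5, -0.5, -5.1]
opening: 0.037
grip_force: 35.0
```

Run:
```python
from h import *
from cell import robot
robot.read_camera("wrist")
s=robot.observe(); print(s["time"],s["tool_pos"],s["tool_rot"],s["opening"],s["grip_force"],s["contact_force"])
print(shift(s,[.541,.174,.022],.275))
m=robot.camera_model("wrist")
cv2.imwrite("pics/w4.png",robot.read_camera("wrist")[:,:,::-1])
for X in [(.541,.174,.012),(.541,.174,.022+.0),(.467,.153,.012)]: print(proj(m,X))
```

```text
6.4 [0.5394 0.1721 0.064 ] [ 3.1409 -0.007  -2.8688] 0.037245339037867725 34.998400853946805 [ 0.0851 -0.2135 -4.1047]
(array([-0.0024,  0.0013,  0.042 ]), array([ 0.0007, -0.007 , -0.0022]))
[316.9446 264.3516]
[316.9807 269.8706]
[316.3252 125.2533]
```

View pics/w4.png

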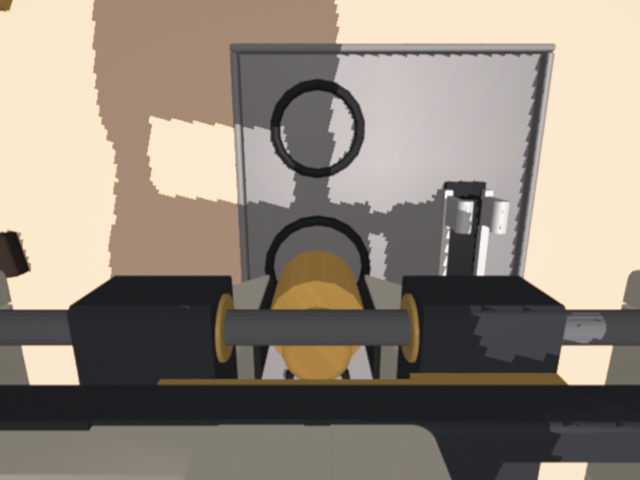

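Image: medium ring centre (318,128), large ring centre about (318,269), weight held above it. Shift about 4 mm in +x, then lower and release.

Emit:
arm_command([
  [[-0.004,0.001,0],[0,0,0],0.03],
  [[-0.004,0.001,0.015],[0,0,0],0.03],
  [[-0.004,0.001,0.03],[0,0,0],0.03],
  [[-0.004,0.001,0.042],[0,0,0],0.03],
  [[-0.004,0.001,0.042],[0,0,0],0.03],
])

```text
time: 6.95
tool_pos: [0.5449, 0.1743, 0.0241]
tool_rot: [3.141, -0.001, -2.869]
contact_force: [-0.2, -0.6, -5.0]
opening: 0.037
grip_force: 35.0
```

Emit:
arm_command([
  [[0,0,0.001],[0,0,0],0.03],
  [[0,0,0.001],[0,0,0],0.06],
  [[0,0,0.001],[0,0,0],0.06],
  [[0,0,0.001],[0,0,0],0.06],
  [[0,0,0.001],[0,0,0],0.06],
])

```text
time: 7.45
tool_pos: [0.5457, 0.1746, 0.0244]
tool_rot: [-3.142, 0.001, -2.869]
contact_force: [0.2, 0.2, 0.7]
opening: 0.0592
grip_force: 0.0
```

Emit:
arm_command([
  [[0,0,-0.02],[0,0,0],0.065],
  [[0,0,-0.06],[0,0,0],0.065],
  [[0,0,-0.1],[0,0,0],0.065],
  [[0,0,-0.13],[0,0,0],0.065],
  [[0,0,-0.13],[0,0,0],0.065],
])

```text
time: 7.95
tool_pos: [0.5478, 0.175, 0.1588]
tool_rot: [-3.141, 0.01, -2.869]
contact_force: [-0.6, 0.2, 1.2]
opening: 0.0651
grip_force: 0.0
```

Run:
```python
from h import *
from cell import robot
s=robot.observe(); print(s["time"],s["tool_pos"],s["tool_rot"],s["opening"],s["grip_force"],s["contact_force"])
print(shift(s,[.5943,-.297,.15],.275))
```

```text
7.95 [0.5478 0.175  0.1588] [-3.1407  0.0096 -2.8689] 0.06513056332316143 0.0 [-0.5654  0.1906  1.1897]
(array([ 0.0824, -0.4671,  0.0085]), array([-0.0009,  0.0096, -0.0023]))
```

Emit:
arm_command([
  [[0.008,-0.047,0],[0,0,0],0.065],
  [[0.016,-0.094,0],[0,0,0],0.065],
  [[0.024,-0.141,0],[0,0,0],0.065],
  [[0.032,-0.188,0],[0,0,0],0.065],
  [[0.041,-0.233,0],[0,0,0],0.065],
])

```text
time: 8.45
tool_pos: [0.5681, -0.0628, 0.1531]
tool_rot: [3.141, -0.001, -2.869]
contact_force: [1.3, -0.1, -0.3]
opening: 0.0648
grip_force: 0.0
```

Emit:
arm_command([
  [[0.008,-0.047,0],[0,0,0],0.065],
  [[0.016,-0.094,0.01],[0,0,0],0.065],
  [[0.024,-0.141,0.03],[0,0,0],0.065],
  [[0.032,-0.188,0.05],[0,0,0],0.065],
  [[0.041,-0.233,0.075],[0,0,0],0.065],
])

```text
time: 8.95
tool_pos: [0.5913, -0.2935, 0.0804]
tool_rot: [-3.141, 0.001, -2.869]
contact_force: [0.1, -0.3, 0.1]
opening: 0.065
grip_force: 0.0
```

Run:
```python
from h import *
from cell import robot
robot.read_camera("wrist");robot.read_camera("wrist")
s=robot.observe(); print(s["time"],s["tool_pos"],s["tool_rot"],s["opening"],s["grip_force"],s["contact_force"])
print(shift(s,[.5943,-.297,.014],.275))
m=robot.camera_model("wrist")
im=robot.read_camera("wrist")[:,:,::-1].copy()
cv2.imwrite("pics/w5.png",im)
for X in [(.5943,-.297,.032),(.5943,-.297,.048)]: print(proj(m,X))
h=cv2.cvtColor(im,cv2.COLOR_BGR2HSV); k=cv2.inRange(h,(12,130,60),(30,255,255)); n,l,st,c=cv2.connectedComponentsWithStats(k)
print([(st[i],c[i]) for i in range(1,n) if st[i][4]>150])
```

```text
9.05 [ 0.5886 -0.2961  0.0761] [ 3.1382 -0.0048 -2.8743] 0.06495010164842592 0.0 [ 0.11    0.5303 -1.5015]
(array([-0.0055, -0.0026,  0.0621]), array([ 0.0035, -0.0048, -0.0077]))
[310.0155 273.9673]
[309.62   284.1769]
[(array([ 468,    7,   66,   58, 2631], dtype=int32), array([500.0703,  35.1771])), (array([ 283,  244,   48,   60, 2255], dtype=int32), array([307.1557, 273.416 ])), (array([147, 294,  30,  69, 997], dtype=int32), array([158.1174, 327.7813])), (array([458, 294,  30,  69, 943], dtype=int32), array([474.8727, 327.4221])), (array([ 231,  373,  406,   12, 2728], dtype=int32), array([484.9652, 379.6851]))]
```

Emit:
arm_command([
  [[-0.004,-0.003,0.015],[0,0,0],0.065],
  [[-0.004,-0.003,0.035],[0,0,0],0.065],
  [[-0.004,-0.003,0.055],[0,0,0],0.065],
  [[-0.004,-0.003,0.062],[0,0,0],0.065],
  [[-0.004,-0.003,0.062],[0,0,0],0.065],
])

```text
time: 9.6
tool_pos: [0.5959, -0.2916, 0.0183]
tool_rot: [3.14, -0.001, -2.867]
contact_force: [-0.3, -0.5, 0.9]
opening: 0.0653
grip_force: 0.0
```

Emit:
arm_command([
  [[0,0,0],[0,0,0],0.02],
  [[0,0,0],[0,0,0],0.02],
  [[0,0,0],[0,0,0],0.02],
  [[0,0,0],[0,0,0],0.02],
  [[0,0,0],[0,0,0],0.02],
], squeeze=25)

```text
time: 10.1
tool_pos: [0.5965, -0.294, 0.0202]
tool_rot: [-3.14, 0.001, -2.869]
contact_force: [1.2, -2.1, 2.0]
opening: 0.0297
grip_force: 1.0
```

Emit:
arm_command([
  [[0,0,0],[0,0,0],0.02],
  [[0,0,0],[0,0,0],0.02],
  [[0,0,0],[0,0,0],0.02],
  [[0,0,0],[0,0,0],0.02],
  [[0,0,0],[0,0,0],0.02],
])

```text
time: 10.6
tool_pos: [0.5965, -0.2939, 0.0201]
tool_rot: [-3.14, 0.001, -2.869]
contact_force: [0.5, -3.0, 5.4]
opening: 0.0267
grip_force: 25.0
```

Emit:
arm_command([
  [[0,0,-0.02],[0,0,0],0.02],
  [[0,0,-0.05],[0,0,0],0.02],
  [[0,0,-0.09],[0,0,0],0.02],
  [[0,0,-0.11],[0,0,0],0.02],
  [[0,0,-0.11],[0,0,0],0.02],
])

```text
time: 11.1
tool_pos: [0.597, -0.2934, 0.1319]
tool_rot: [-3.139, 0.003, -2.869]
contact_force: [0.6, -0.4, -2.0]
opening: 0.0271
grip_force: 25.0
```

Run:
```python
from h import *
from cell import robot
robot.read_camera("wrist")
s=robot.observe(); print(s["time"],s["tool_pos"],s["tool_rot"],s["opening"],s["grip_force"],s["contact_force"])
print(shift(s,[.469,.1545,.13],.275))
```

```text
11.15 [ 0.5959 -0.2928  0.1294] [ 3.1413  0.0004 -2.8688] 0.027107310260912926 24.998769506346434 [-0.0924  0.7208 -2.9586]
(array([ 0.0017,  0.4649, -0.0005]), array([ 0.0003,  0.0004, -0.0022]))
```

Emit:
arm_command([
  [[0,0.046,0],[0,0,0],0.02],
  [[0,0.092,0],[0,0,0],0.02],
  [[0,0.138,0],[0,0,0],0.02],
  [[0,0.184,0],[0,0,0],0.02],
  [[0.001,0.23,0],[0,0,0],0.02],
])

```text
time: 11.65
tool_pos: [0.5306, -0.0697, 0.1266]
tool_rot: [3.138, -0.004, -2.869]
contact_force: [1.4, 0.7, -1.3]
opening: 0.027
grip_force: 25.0
```

Emit:
arm_command([
  [[0,0.047,0],[0,0,0],0.02],
  [[0,0.094,0],[0,0,0],0.02],
  [[0,0.141,0],[0,0,0],0.02],
  [[0,0.188,0],[0,0,0],0.02],
  [[0.001,0.234,0],[0,0,0],0.02],
])

```text
time: 12.15
tool_pos: [0.4665, 0.1547, 0.127]
tool_rot: [3.141, -0.005, -2.869]
contact_force: [0.6, -0.8, -1.5]
opening: 0.0268
grip_force: 25.0
```

Emit:
arm_command([
  [[0,0,0.02],[0,0,0],0.02],
  [[0,0,0.04],[0,0,0],0.02],
  [[0,0,0.06],[0,0,0],0.02],
  [[0,0,0.06],[0,0,0],0.02],
  [[0,0,0.06],[0,0,0],0.02],
])

```text
time: 12.65
tool_pos: [0.4678, 0.1529, 0.0681]
tool_rot: [3.141, -0.004, -2.869]
contact_force: [-0.1, -0.5, -1.9]
opening: 0.0271
grip_force: 25.0
```

Run:
```python
from h import *
from cell import robot
robot.read_camera("wrist")
s=robot.observe(); print(s["time"],s["tool_pos"],s["tool_rot"],s["opening"],s["grip_force"],s["contact_force"])
print(shift(s,[.469,.1545,.026],.275))
m=robot.camera_model("wrist")
cv2.imwrite("pics/w6.png",robot.read_camera("wrist")[:,:,::-1])
for X in [(.469,.1545,.012),(.5455,.1745,.066)]: print(proj(m,X))
```

```text
12.7 [0.4687 0.153  0.069 ] [ 3.1413 -0.0015 -2.8692] 0.026748753229981777 24.998805597424507 [ 0.6303  0.3164 -3.4044]
(array([-0.0008,  0.0013,  0.043 ]), array([ 0.0003, -0.0015, -0.0026]))
[316.9563 259.0686]
[314.5856 440.9233]
```

View pics/w6.png

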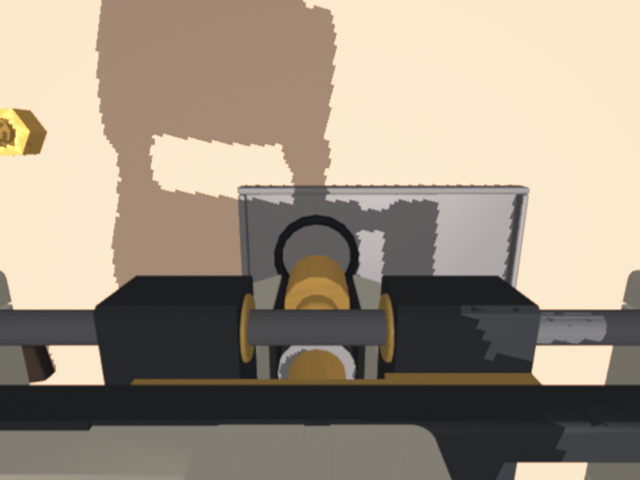

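Medium ring centre is about (317,257), against (317,259) predicted; the large weight is upright below it. Lower.

Emit:
arm_command([
  [[-0.001,0.001,0.015],[0,0,0],0.02],
  [[-0.001,0.001,0.03],[0,0,0],0.02],
  [[-0.001,0.001,0.042],[0,0,0],0.02],
  [[-0.001,0.001,0.044],[0,0,0],0.02],
  [[-0.001,0.001,0.044],[0,0,0],0.02],
])

```text
time: 13.25
tool_pos: [0.4699, 0.1543, 0.0255]
tool_rot: [3.142, -0.0, -2.869]
contact_force: [0.0, -0.9, -2.3]
opening: 0.0268
grip_force: 25.0
```

Emit:
arm_command([
  [[0,0,0.001],[0,0,0],0.02],
  [[0,0,0.001],[0,0,0],0.045],
  [[0,0,0.001],[0,0,0],0.045],
  [[0,0,0.001],[0,0,0],0.045],
  [[0,0,0.001],[0,0,0],0.045],
])

```text
time: 13.75
tool_pos: [0.47, 0.1544, 0.0247]
tool_rot: [3.142, 0.001, -2.869]
contact_force: [-1.1, -0.7, -0.2]
opening: 0.0446
grip_force: 0.0
```

Emit:
arm_command([
  [[0,0,-0.02],[0,0,0],0.05],
  [[0,0,-0.06],[0,0,0],0.055],
  [[0,0,-0.1],[0,0,0],0.055],
  [[0,0,-0.13],[0,0,0],0.055],
  [[0,0,-0.13],[0,0,0],0.055],
])

```text
time: 14.25
tool_pos: [0.4723, 0.1548, 0.1587]
tool_rot: [-3.141, 0.009, -2.869]
contact_force: [0.5, 0.2, -0.6]
opening: 0.055
grip_force: 0.0
```

Run:
```python
from h import *
from cell import robot
s=robot.observe(); print(s["time"],s["tool_pos"],s["tool_rot"],s["opening"],s["grip_force"],s["contact_force"])
print(shift(s,[.4457,-.2343,.15],.275))
```

```text
14.25 [0.4723 0.1548 0.1587] [-3.1407  0.0088 -2.8689] 0.055005867557822385 0.0 [ 0.456   0.2231 -0.5596]
(array([ 0.1305, -0.3675,  0.0079]), array([-0.0009,  0.0088, -0.0023]))
```

Emit:
arm_command([
  [[0.016,-0.046,0],[0,0,0],0.055],
  [[0.032,-0.092,0],[0,0,0],0.055],
  [[0.048,-0.138,0],[0,0,0],0.055],
  [[0.064,-0.184,0],[0,0,0],0.055],
  [[0.08,-0.23,0],[0,0,0],0.055],
])

```text
time: 14.75
tool_pos: [0.4539, -0.0904, 0.1538]
tool_rot: [3.141, -0.001, -2.869]
contact_force: [0.7, 0.6, 0.9]
opening: 0.0549
grip_force: 0.0
```

Emit:
arm_command([
  [[0.016,-0.046,0.01],[0,0,0],0.055],
  [[0.032,-0.092,0.03],[0,0,0],0.055],
  [[0.049,-0.137,0.06],[0,0,0],0.055],
  [[0.049,-0.137,0.08],[0,0,0],0.055],
  [[0.049,-0.137,0.08],[0,0,0],0.055],
])

```text
time: 15.25
tool_pos: [0.4418, -0.2339, 0.0709]
tool_rot: [3.136, -0.004, -2.872]
contact_force: [-0.7, 0.2, 0.8]
opening: 0.0549
grip_force: 0.0
```

Run:
```python
from h import *
from cell import robot
robot.read_camera("wrist");robot.read_camera("wrist")
s=robot.observe(); print(s["time"],s["tool_pos"],s["tool_rot"],s["opening"],s["grip_force"],s["contact_force"])
print(shift(s,[.4457,-.2343,.014],.275))
m=robot.camera_model("wrist")
im=robot.read_camera("wrist")[:,:,::-1].copy()
cv2.imwrite("pics/w7.png",im)
for X in [(.4457,-.2343,.025),(.4457,-.2343,.038)]: print(proj(m,X))
h=cv2.cvtColor(im,cv2.COLOR_BGR2HSV); k=cv2.inRange(h,(12,130,60),(30,255,255)); n,l,st,c=cv2.connectedComponentsWithStats(k)
print([(st[i],c[i]) for i in range(1,n) if st[i][4]>150])
```

```text
15.35 [ 0.4439 -0.2331  0.074 ] [ 3.1396 -0.0012 -2.8694] 0.05505942988098126 0.0 [-0.5909  0.6994  0.4136]
(array([-0.0015, -0.0017,  0.06  ]), array([ 0.002 , -0.0012, -0.0028]))
[311.6368 264.4697]
[311.3894 271.9962]
[(array([ 291,  239,   39,   47, 1421], dtype=int32), array([310.1485, 262.898 ])), (array([172, 294,  25,  69, 874], dtype=int32), array([181.0904, 327.6773])), (array([438, 294,  25,  68, 871], dtype=int32), array([452.2767, 327.7796])), (array([ 204,  373,  408,   12, 2592], dtype=int32), array([461.2388, 379.4545]))]
```

Emit:
arm_command([
  [[-0.001,-0.002,0.015],[0,0,0],0.055],
  [[-0.001,-0.002,0.035],[0,0,0],0.055],
  [[-0.001,-0.002,0.055],[0,0,0],0.055],
  [[-0.001,-0.002,0.061],[0,0,0],0.055],
  [[-0.001,-0.002,0.061],[0,0,0],0.055],
])

```text
time: 15.9
tool_pos: [0.4462, -0.2347, 0.0138]
tool_rot: [3.141, 0.0, -2.867]
contact_force: [0.3, -0.7, -0.4]
opening: 0.0553
grip_force: 0.0
```

Emit:
arm_command([
  [[0,0,0],[0,0,0],0.016],
  [[0,0,0],[0,0,0],0.016],
  [[0,0,0],[0,0,0],0.016],
  [[0,0,0],[0,0,0],0.016],
  [[0,0,0],[0,0,0],0.016],
], squeeze=20)

```text
time: 16.4
tool_pos: [0.4461, -0.2357, 0.0137]
tool_rot: [-3.141, 0.001, -2.869]
contact_force: [-0.6, 1.5, 2.4]
opening: 0.0223
grip_force: 20.0
```

Emit:
arm_command([
  [[0,0,0],[0,0,0],0.016],
  [[0,0,0],[0,0,0],0.016],
  [[0,0,0],[0,0,0],0.016],
  [[0,0,0],[0,0,0],0.016],
  [[0,0,0],[0,0,0],0.016],
])

```text
time: 16.9
tool_pos: [0.4461, -0.2357, 0.0137]
tool_rot: [-3.141, 0.0, -2.869]
contact_force: [0.2, 0.7, 4.9]
opening: 0.0223
grip_force: 20.0
```

Emit:
arm_command([
  [[0,0,-0.02],[0,0,0],0.016],
  [[0,0,-0.05],[0,0,0],0.016],
  [[0,0,-0.09],[0,0,0],0.016],
  [[0,0,-0.12],[0,0,0],0.016],
  [[0,0,-0.12],[0,0,0],0.016],
])

```text
time: 17.4
tool_pos: [0.4477, -0.2368, 0.137]
tool_rot: [-3.136, 0.005, -2.869]
contact_force: [0.6, -0.7, -1.4]
opening: 0.0215
grip_force: 20.0
```

Run:
```python
from h import *
from cell import robot
robot.read_camera("wrist")
s=robot.observe(); print(s["time"],s["tool_pos"],s["tool_rot"],s["opening"],s["grip_force"],s["contact_force"])
print(shift(s,[.619,.1965,.13],.275))
```

```text
17.45 [ 0.4466 -0.236   0.1347] [-3.1388  0.0023 -2.8689] 0.021990776912516698 19.999679604079574 [-0.1563 -0.5805 -1.2562]
(array([-0.2825,  0.3701,  0.0043]), array([-0.0028,  0.0023, -0.0023]))
```

Emit:
arm_command([
  [[-0.028,0.037,0],[0,0,0],0.016],
  [[-0.056,0.074,0],[0,0,0],0.016],
  [[-0.085,0.111,0],[0,0,0],0.016],
  [[-0.113,0.148,0],[0,0,0],0.016],
  [[-0.141,0.185,0],[0,0,0],0.016],
])

```text
time: 17.95
tool_pos: [0.5312, -0.0174, 0.1313]
tool_rot: [3.14, -0.003, -2.869]
contact_force: [0.8, -0.6, -1.1]
opening: 0.022
grip_force: 20.0
```

Emit:
arm_command([
  [[-0.028,0.037,0],[0,0,0],0.016],
  [[-0.056,0.074,0],[0,0,0],0.016],
  [[-0.085,0.111,0],[0,0,0],0.016],
  [[-0.113,0.148,0],[0,0,0],0.016],
  [[-0.141,0.185,0],[0,0,0],0.016],
])

```text
time: 18.45
tool_pos: [0.6172, 0.1985, 0.1308]
tool_rot: [3.141, -0.004, -2.869]
contact_force: [1.5, -0.3, -1.1]
opening: 0.0219
grip_force: 20.0
```

Emit:
arm_command([
  [[0,0,0],[0,0,0],0.016],
  [[0,0,0.02],[0,0,0],0.016],
  [[0,0,0.045],[0,0,0],0.016],
  [[0,0,0.065],[0,0,0],0.016],
  [[0,0,0.065],[0,0,0],0.016],
])

```text
time: 18.95
tool_pos: [0.6145, 0.1957, 0.0631]
tool_rot: [3.141, -0.01, -2.869]
contact_force: [-0.7, -0.5, -1.6]
opening: 0.022
grip_force: 20.0
```

Run:
```python
from h import *
from cell import robot
robot.read_camera("wrist")
s=robot.observe(); print(s["time"],s["tool_pos"],s["tool_rot"],s["opening"],s["grip_force"],s["contact_force"])
print(shift(s,[.619,.1965,.018],.275))
m=robot.camera_model("wrist")
cv2.imwrite("pics/w8.png",robot.read_camera("wrist")[:,:,::-1])
for X in [(.619,.1965,.012),(.5455,.1745,.066),(.469,.1545,.052),(.5455,.1745,.004)]: print(proj(m,X))
```

```text
19.0 [0.6159 0.196  0.0654] [ 3.1411 -0.0061 -2.8693] 0.021812413627321454 19.99974013539031 [ 0.1308 -0.1544 -0.1166]
(array([-0.0034, -0.0004,  0.0474]), array([ 0.0005, -0.0061, -0.0027]))
[313.9871 265.2693]
[309.1393 122.1893]
[312.1078 -93.3083]
[311.1625 128.3664]
```

View pics/w8.png

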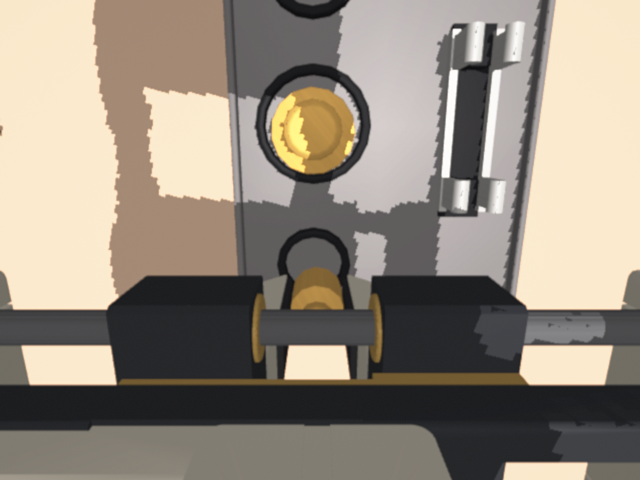

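Large weight sits in its ring at (313,125). Small ring centre is (314,265) as predicted. Lower the small weight.

Emit:
arm_command([
  [[-0.002,0,0.015],[0,0,0],0.016],
  [[-0.002,0,0.03],[0,0,0],0.016],
  [[-0.002,0,0.042],[0,0,0],0.016],
  [[-0.002,0,0.046],[0,0,0],0.016],
  [[-0.002,0,0.046],[0,0,0],0.016],
])

```text
time: 19.55
tool_pos: [0.6192, 0.1972, 0.0213]
tool_rot: [3.141, -0.002, -2.869]
contact_force: [-0.9, -0.7, -1.2]
opening: 0.0217
grip_force: 20.0
```

Emit:
arm_command([
  [[0,0,0],[0,0,0],0.016],
  [[0,0,0],[0,0,0],0.016],
  [[0,0,0],[0,0,0],0.016],
  [[0,0,0],[0,0,0],0.016],
  [[0,0,0],[0,0,0],0.016],
])

```text
time: 20.05
tool_pos: [0.6199, 0.1973, 0.0227]
tool_rot: [-3.142, 0.001, -2.869]
contact_force: [0.9, -0.1, -2.0]
opening: 0.022
grip_force: 20.0
```

Emit:
arm_command([
  [[0,0,0.002],[0,0,0],0.016],
  [[0,0,0.004],[0,0,0],0.016],
  [[0,0,0.004],[0,0,0],0.016],
  [[0,0,0.004],[0,0,0],0.016],
  [[0,0,0.004],[0,0,0],0.016],
])

```text
time: 20.55
tool_pos: [0.6198, 0.1973, 0.0184]
tool_rot: [3.142, 0.0, -2.869]
contact_force: [0.6, -0.4, -1.1]
opening: 0.0219
grip_force: 20.0
```

Emit:
arm_command([
  [[0,0,0],[0,0,0],0.035],
  [[0,0,0],[0,0,0],0.035],
  [[0,0,0],[0,0,0],0.035],
  [[0,0,0],[0,0,0],0.035],
  [[0,0,-0.01],[0,0,0],0.035],
])

```text
time: 21.05
tool_pos: [0.6188, 0.1971, 0.0274]
tool_rot: [3.141, -0.003, -2.869]
contact_force: [-0.7, -0.6, -0.3]
opening: 0.0349
grip_force: 0.0
```

Emit:
arm_command([
  [[0,0,-0.03],[0,0,0],0.05],
  [[0,0,-0.06],[0,0,0],0.055],
  [[0,0,-0.1],[0,0,0],0.055],
  [[0,0,-0.13],[0,0,0],0.055],
  [[0,0,-0.13],[0,0,0],0.055],
])

```text
time: 21.55
tool_pos: [0.6224, 0.1979, 0.1649]
tool_rot: [-3.141, 0.011, -2.869]
contact_force: [0.9, -0.8, -0.0]
opening: 0.055
grip_force: 0.0
```

Run:
```python
from h import *
from cell import robot
robot.read_camera("wrist")
s=robot.observe(); print(s["time"],s["tool_pos"],s["tool_rot"],s["opening"],s["grip_force"],s["contact_force"],s["qpos"])
t=robot.read_camera("top")[:,:,::-1].copy()
cv2.imwrite("pics/top1.png",t)
# brush: wooden handle axis
m=robot.camera_model("top")
h=cv2.cvtColor(t,cv2.COLOR_BGR2HSV); k=np.zeros(t.shape[:2],np.uint8); k[165:225,290:385]=cv2.inRange(h,(5,140,50),(20,255,255))[165:225,290:385]
n,l,st,c=cv2.connectedComponentsWithStats(k); i=1+np.argmax(st[1:,4]); print(st[i],c[i])
p=np.argwhere(l==i)[:,::-1].astype(float); W=np.array([ray(m,u,v,.007)[:2] for u,v in p]); c0=W.mean(0); d=np.linalg.svd(W-c0)[2][0]; q=(W-c0)@d
print(c0,d,np.arctan2(d[1],d[0]),q.min(),q.max())
e=c0+d*(q.min()+q.max())/2; print("mid",e)
X=np.append(e,.15); print(shift(s,X,np.arctan2(d[1],d[0])))
```

```text
21.6 [0.6211 0.1976 0.1619] [-3.1412  0.0061 -2.8689] 0.05516055174939767 0.0 [ 0.4842 -0.0919  0.0435] [ 0.1905  0.6229  1.2407  0.0001  1.2719 -1.653 ]
[321 178  53  28 317] [347.1167 191.2587]
[ 0.6285 -0.0995] [-0.4103  0.912 ] 1.993573471101449 -0.05816224575250037 0.05887114314560825
mid [ 0.6283 -0.0992]
(array([ 0.073 , -0.2877,  0.0116]), array([0.004 , 0.0053, 1.4207]))
```

Emit:
arm_command([
  [[0.011,-0.044,0],[0,0,0.142],0.055],
  [[0.022,-0.088,0],[0,0,0.284],0.055],
  [[0.034,-0.132,0],[0,0,0.426],0.055],
  [[0.045,-0.176,0],[0,0,0.568],0.055],
  [[0.056,-0.22,0],[0,0,0.71],0.055],
])

```text
time: 22.15
tool_pos: [0.6239, -0.0312, 0.1567]
tool_rot: [-3.141, -0.003, 2.699]
contact_force: [-0.3, -0.4, 0.3]
opening: 0.0552
grip_force: 0.0
```

Emit:
arm_command([
  [[0,0,0],[0,0,0.142],0.055],
  [[0,0,0],[0,0,0.284],0.055],
  [[0,0,0],[0,0,0.426],0.055],
  [[0,0,0],[0,0,0.568],0.055],
  [[0,0,0],[0,0,0.71],0.055],
])

```text
time: 22.65
tool_pos: [0.6241, -0.0296, 0.1565]
tool_rot: [-3.139, -0.002, 1.988]
contact_force: [-0.4, -0.3, 0.7]
opening: 0.0551
grip_force: 0.0
```

Run:
```python
from h import *
from cell import robot
robot.read_camera("wrist");robot.read_camera("wrist")
s=robot.observe(); print(s["time"],s["tool_pos"],s["tool_rot"],s["qpos"])
print(shift(s,[.6283,-.0992,.1],1.9936))
m=robot.camera_model("wrist")
cv2.imwrite("pics/w9.png",robot.read_camera("wrist")[:,:,::-1])
d=np.array([-.4103,.912,0])
for a in (-.06,0,.06,.078,.112): print(a,proj(m,np.array([.6283,-.0992,.007])+a*d))
```

```text
22.75 [ 0.6242 -0.0295  0.1568] [-3.1391 -0.0018  1.9928] [-0.1699  0.5835  1.3276  0.0001  1.2337 -0.592 ]
(array([-0.0653, -0.0247,  0.0567]), array([-0.0025, -0.0018, -0.0008]))
-0.06 [288.5915 362.4697]
0 [287.231  300.9545]
0.06 [285.7419 233.6244]
0.078 [285.2673 212.1664]
0.112 [284.3326 169.9034]
```

View pics/w9.png

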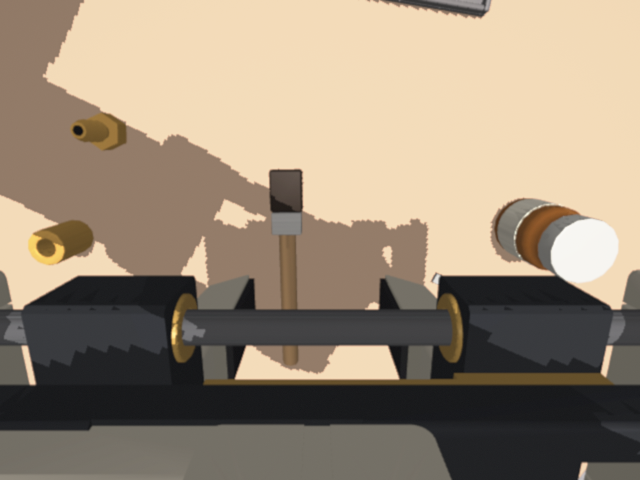

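Brush in the wrist view: tip (286,170), ferrule/handle junction (287,234), handle end (290,363), within 1 mm of the estimate. Go down to the handle's middle.

Emit:
arm_command([
  [[-0.022,-0.008,0.025],[0,0,0],0.055],
  [[-0.045,-0.016,0.05],[0,0,0],0.055],
  [[-0.065,-0.024,0.08],[0,0,0],0.055],
  [[-0.065,-0.024,0.115],[0,0,0],0.055],
  [[-0.065,-0.024,0.125],[0,0,0],0.055],
])

```text
time: 23.3
tool_pos: [0.6269, -0.0987, 0.0289]
tool_rot: [-3.136, -0.005, 1.996]
contact_force: [-0.4, 0.6, -0.4]
opening: 0.0552
grip_force: 0.0
```

Run:
```python
from h import *
from cell import robot
robot.read_camera("wrist");robot.read_camera("wrist");robot.read_camera("wrist");robot.read_camera("wrist")
s=robot.observe(); print(s["time"],s["tool_pos"],s["tool_rot"])
print(shift(s,[.6285,-.0992,.003],1.9936))
```

```text
23.5 [ 0.6307 -0.0984  0.0346] [3.1403 0.0008 1.9961]
(array([ 0.0002, -0.0023,  0.0316]), array([0.0013, 0.0008, 0.0025]))
```

Emit:
arm_command([
  [[0,-0.002,0.01],[0,0,0],0.055],
  [[0,-0.002,0.02],[0,0,0],0.055],
  [[0,-0.002,0.028],[0,0,0],0.055],
  [[0,-0.002,0.03],[0,0,0],0.055],
  [[0,-0.002,0.03],[0,0,0],0.055],
])

```text
time: 24.0
tool_pos: [0.6278, -0.0995, 0.0028]
tool_rot: [-3.141, -0.001, 1.994]
contact_force: [0.2, -0.2, 0.3]
opening: 0.055
grip_force: 0.0
```

Emit:
arm_command([
  [[0,0,0],[0,0,0],0.008],
  [[0,0,0],[0,0,0],0.008],
  [[0,0,0],[0,0,0],0.008],
  [[0,0,0],[0,0,0],0.008],
  [[0,0,0],[0,0,0],0.008],
], squeeze=40)

```text
time: 24.5
tool_pos: [0.6281, -0.0996, 0.0035]
tool_rot: [3.141, 0.0, 1.994]
contact_force: [0.2, -0.2, -1.5]
opening: 0.0198
grip_force: 0.0
```

Emit:
arm_command([
  [[0,0,0],[0,0,0],0.008],
  [[0,0,0],[0,0,0],0.008],
  [[0,0,0],[0,0,0],0.008],
  [[0,0,0],[0,0,0],0.008],
  [[0,0,0],[0,0,0],0.008],
])

```text
time: 25.0
tool_pos: [0.6282, -0.0996, 0.0035]
tool_rot: [3.141, 0.0, 1.994]
contact_force: [-0.0, -0.1, 1.4]
opening: 0.0128
grip_force: 40.0
```

Emit:
arm_command([
  [[0,0,-0.015],[0,0,0],0.008],
  [[0,0,-0.045],[0,0,0],0.008],
  [[0,0,-0.08],[0,0,0],0.008],
  [[0,0,-0.12],[0,0,0],0.008],
  [[0,0,-0.12],[0,0,0],0.008],
])

```text
time: 25.5
tool_pos: [0.6314, -0.1004, 0.1309]
tool_rot: [3.132, 0.008, 1.994]
contact_force: [0.7, 0.4, 0.7]
opening: 0.0126
grip_force: 40.0
```

Emit:
arm_command([
  [[0.037,0.005,0],[0,0,-0.142],0.008],
  [[0.074,0.01,0],[0,0,-0.284],0.008],
  [[0.111,0.014,0],[0,0,-0.426],0.008],
  [[0.148,0.019,0],[0,0,-0.568],0.008],
  [[0.185,0.024,0],[0,0,-0.71],0.008],
])

```text
time: 26.0
tool_pos: [0.5732, 0.0802, 0.1239]
tool_rot: [3.141, 0.0, 2.71]
contact_force: [0.3, -0.1, 0.1]
opening: 0.0127
grip_force: 40.0
```

Run:
```python
from h import *
from cell import robot
s=robot.observe(); print(s["time"],s["tool_pos"],s["tool_rot"],s["opening"],s["contact_force"])
print(shift(s,[.52,.253,.12],.275))
```

```text
26.0 [0.5732 0.0802 0.1239] [3.1414 0.0003 2.7098] 0.012715120637081875 [ 0.2977 -0.1203  0.0897]
(array([0.1207, 0.1346, 0.0039]), array([ 0.0001,  0.0004, -0.7068]))
```

Emit:
arm_command([
  [[0.024,0.027,0],[0,0,-0.142],0.008],
  [[0.048,0.054,0],[0,0,-0.284],0.008],
  [[0.073,0.081,0],[0,0,-0.426],0.008],
  [[0.097,0.108,0],[0,0,-0.568],0.008],
  [[0.121,0.135,0],[0,0,-0.708],0.008],
])

```text
time: 26.5
tool_pos: [0.5208, 0.2538, 0.1239]
tool_rot: [3.142, 0.0, -2.865]
contact_force: [0.7, 0.0, -0.7]
opening: 0.0127
grip_force: 40.0
```

Emit:
arm_command([
  [[0,0,0.02],[0,0,0],0.008],
  [[0,0,0.035],[0,0,0],0.008],
  [[0,0,0.045],[0,0,0],0.008],
  [[0,0,0.045],[0,0,0],0.008],
  [[0,0,0.045],[0,0,0],0.008],
])

```text
time: 27.0
tool_pos: [0.5219, 0.2523, 0.0789]
tool_rot: [3.141, 0.0, -2.872]
contact_force: [-0.5, -0.7, -0.9]
opening: 0.0129
grip_force: 40.0
```

Run:
```python
from h import *
from cell import robot
robot.read_camera("wrist");robot.read_camera("wrist")
s=robot.observe(); print(s["time"],s["tool_pos"],s["tool_rot"],s["opening"],s["contact_force"])
m=robot.camera_model("wrist")
cv2.imwrite("pics/w10.png",robot.read_camera("wrist")[:,:,::-1])
R=rot(s).as_matrix(); T=s["tool_pos"]
for a in (.03,.06,.078,.112): print("brush",a,proj(m,T+R@[a,0,-.0035]))
cx=np.array([.963,.27,0]);cy=np.array([-.27,.963,0])
for c0 in ([.52,.253,0],):
  for a in (-.043,-.027,.0): print("clip",a,proj(m,c0+a*cx+[0,0,.036]),proj(m,c0+a*cx+.0087*cy+[0,0,.036]),proj(m,c0+a*cx-.0087*cy+[0,0,.036]))
```

```text
27.1 [0.5222 0.2524 0.0793] [ 3.1415  0.0016 -2.8715] 0.013067439423828072 [ 0.2859  0.0501 -0.6014]
brush 0.03 [313.8734 231.5779]
brush 0.06 [313.6838 157.732 ]
brush 0.078 [313.5607 109.7826]
brush 0.112 [313.3061  10.6479]
clip -0.043 [316.3625 183.3   ] [332.9753 183.2328] [299.7501 183.3671]
clip -0.027 [316.4867 213.4107] [332.7705 213.3453] [300.2033 213.4761]
clip 0.0 [316.6855 261.6059] [332.4428 261.5432] [300.9286 261.6686]
```

View pics/w10.png

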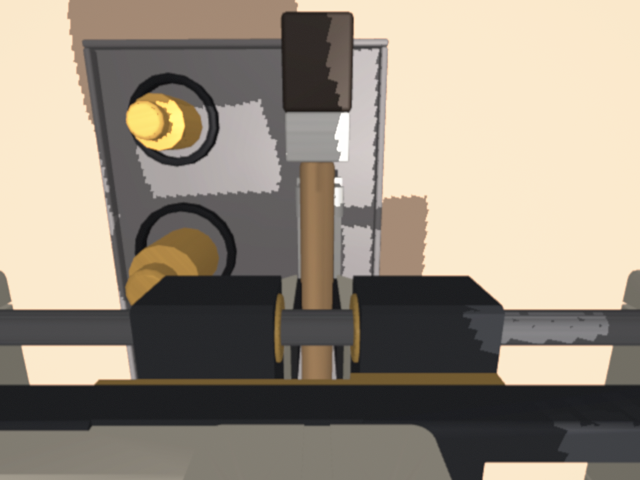

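Image: brush straight in the grip, tip row 13, junction row 160, handle axis column about 317. The jaws are partly hidden at (300–342,180–280). An enlarged crop and the ring positions will give the lateral offset.

Run:
```python
from h import *
from cell import robot
im=cv2.imread("pics/w10.png")
c=cv2.resize(im[160:290,270:370],None,fx=6,fy=4.5,interpolation=2); c=np.clip(c*1.6,0,255).astype(np.uint8); cv2.imwrite("pics/crop2.png",c)
m=robot.camera_model("wrist"); s=robot.observe(); print(s["tool_pos"])
A=ray(m,173.5,120,.012);B=ray(m,185,252,.012); print("wells",A,B,np.linalg.norm(A-B),np.arctan2(*(B-A)[1::-1]))
u=(B-A)/np.linalg.norm(B-A); n=np.array([-u[1],u[0],0]); C=B+.083*n; print("clip",C)
z=s["tool_pos"][2]+.0035
P=[ray(m,*p,z) for p in ((318,165),(318,270),(317,160),(317,13))]; print("brush axis",P)
print("lateral brush-clip",[(p-C)@n for p in P], "along", [(p-C)@u for p in P])
```

```text
[0.5222 0.2524 0.0793]
wells [0.4683 0.1552 0.012 ] [0.5429 0.1755 0.012 ] 0.077348773979341 0.2660276019360827
clip [0.5211 0.2556 0.012 ]
brush axis [array([0.4666, 0.2388, 0.0828]), array([0.509 , 0.2505, 0.0828]), array([0.4648, 0.2379, 0.0828]), array([0.4146, 0.224 , 0.0828])]
lateral brush-clip [np.float64(-0.0019108586083480504), np.float64(-0.0017210453553243594), np.float64(-0.0023152490171049096), np.float64(-0.002505432965514205)] along [np.float64(-0.0570192971612213), np.float64(-0.013022730301254727), np.float64(-0.05896373481761454), np.float64(-0.11102685605541728)]
```

View pics/crop2.png

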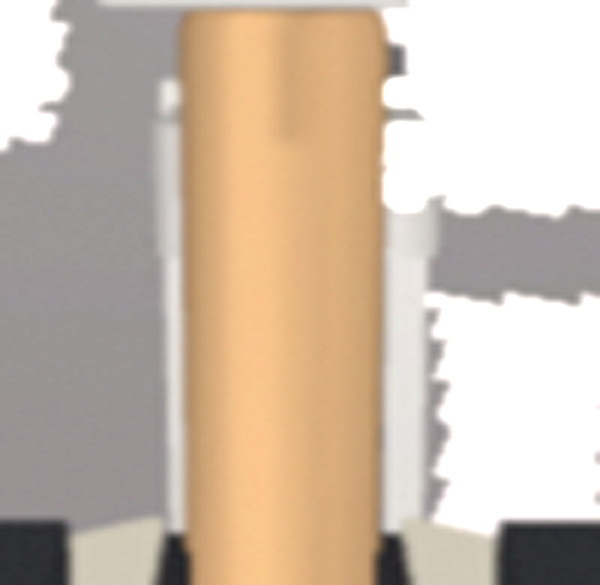

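Run:
```python
from h import *
from cell import robot
m=robot.camera_model("wrist"); s=robot.observe()
R1=rot(s).as_matrix();T1=s["tool_pos"]
s8=dict(tool_rot=[3.1411,-.0061,-2.8693]);R8=rot(s8).as_matrix();T8=np.array([.6159,.196,.0654])
m8=dict(m); m8["R"]=m["R"]@R1@R8.T; m8["t"]=m["t"]+m["R"]@T1-m8["R"]@T8
u=np.array([.963,.27,0]);n=np.array([-.27,.963,0]);C=np.array([.5211,.2556,0])
print("rings",proj(m8,[.5429,.1755,.012]))
for mm,nm in((m8,"w8"),(m,"w10")):
  for z in (.036,.026,.019,.004): print(nm,z,*[proj(mm,C+a*u+[0,0,z]) for a in(-.043,-.027,.027,.043)])
im=cv2.imread("pics/w8.png"); cv2.imwrite("pics/crop3.png",cv2.resize(im[10:230,420:540],None,fx=2.7,fy=2.7,interpolation=2))
```

```text
rings [314.0952 123.4142]
w8 0.036 [500.9775  20.2969] [496.8592  59.539 ] [484.2406 179.7783] [480.8391 212.1899]
w8 0.026 [490.978  26.986] [487.2925  64.0058] [475.9436 178.0043] [472.8697 208.8812]
w8 0.019 [484.599   31.2532] [481.1774  66.861 ] [470.6071 176.8632] [467.7352 206.7496]
w8 0.004 [472.3844  39.4241] [469.4411  72.3407] [460.2925 174.6579] [457.7921 202.6215]
w10 0.036 [320.5286 186.7148] [320.5687 216.693 ] [320.693  309.6688] [320.7269 335.0249]
w10 0.026 [320.3383 184.6006] [320.3802 213.2669] [320.5105 302.5062] [320.5462 326.931 ]
w10 0.019 [320.2152 183.2327] [320.2581 211.0468] [320.3917 297.8433] [320.4284 321.6551]
w10 0.004 [319.9756 180.5706] [320.0199 206.7189] [320.1589 288.7039] [320.1972 311.2987]
```

View pics/crop3.png

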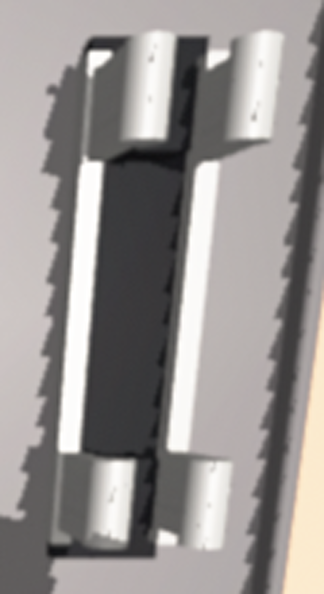

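Jaws in the earlier view: far pair rows 22–61, near pair rows 180–212, which agrees with the clip centre (0.521, 0.255). The brush needs +1.5 mm along tool y and +1.5 mm along tool x. Apply that and descend to just above the lips.

Emit:
arm_command([
  [[0.0015,0.0015,0.01],[0,0,0],0.008],
  [[0.0015,0.0015,0.02],[0,0,0],0.008],
  [[0.0015,0.0015,0.03],[0,0,0],0.008],
  [[0.0015,0.0015,0.03],[0,0,0],0.008],
  [[0.0015,0.0015,0.03],[0,0,0],0.008],
], squeeze=55)

```text
time: 27.65
tool_pos: [0.5195, 0.2534, 0.0478]
tool_rot: [3.142, -0.001, -2.871]
contact_force: [-0.1, 0.6, -0.2]
opening: 0.0124
grip_force: 55.0
```

Run:
```python
from h import *
from cell import robot
robot.read_camera("wrist");robot.read_camera("wrist")
s=robot.observe(); print(s["time"],s["tool_pos"],s["tool_rot"],s["opening"],s["contact_force"])
m=robot.camera_model("wrist")
im=robot.read_camera("wrist")[:,:,::-1]
c=cv2.resize(im[130:300,250:390],None,fx=5,fy=3.5,interpolation=2); c=np.clip(c*1.3,0,255).astype(np.uint8); cv2.imwrite("pics/crop4.png",c)
```

```text
27.75 [0.5199 0.2536 0.0485] [ 3.1415  0.0004 -2.8711] 0.012363535268620116 [ 0.2373  0.3727 -0.7635]
```

View pics/crop4.png

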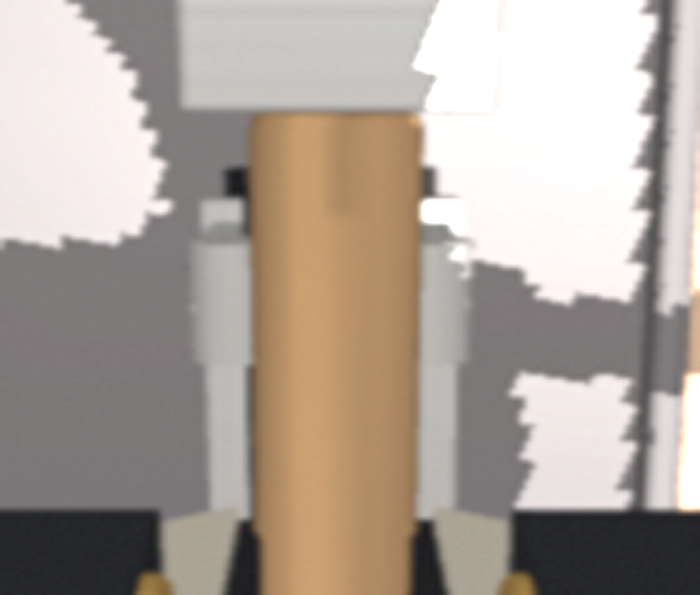

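Run:
```python
from h import *
from cell import robot
m=robot.camera_model("wrist"); s=robot.observe(); u=np.array([.963,.27,0]);n=np.array([-.27,.963,0]);C=np.array([.5211,.2556,0])
J=ray(m,316.8,161.4,s["tool_pos"][2]+.0035)
for (v,x) in ((197,-.043),(234.3,-.027)):
    P=ray(m,316,v,.036); print(x,(P-C)@u,(P-C)@n)
print("junction",(J-C)@u,(J-C)@n, (J-s["tool_pos"])@u,s["tool_pos"])
```

```text
-0.043 -0.04373630195852818 -0.0006133956865940499
-0.027 -0.026526942323642336 -0.0006796793441972938
junction -0.06020483395030267 -0.0002159221165835938 -0.058606250010958524 [0.52   0.2536 0.0487]
```

The offset is 0.4 mm laterally and 0.2 mm along, so it is aligned. Push down.

Emit:
arm_command([
  [[0,-0.0004,0.006],[0,0,0],0.008],
  [[0,-0.0004,0.011],[0,0,0],0.008],
  [[0,-0.0004,0.015],[0,0,0],0.008],
  [[0,-0.0004,0.018],[0,0,0],0.008],
  [[0,-0.0004,0.021],[0,0,0],0.008],
])

```text
time: 28.3
tool_pos: [0.5201, 0.2532, 0.0275]
tool_rot: [3.142, 0.001, -2.871]
contact_force: [0.5, -0.8, 2.6]
opening: 0.0126
grip_force: 55.0
```

Emit:
arm_command([
  [[0,0,0.002],[0,0,0],0.008],
  [[0,0,0.004],[0,0,0],0.008],
  [[0,0,0.004],[0,0,0],0.008],
  [[0,0,0.004],[0,0,0],0.008],
  [[0,0,0.004],[0,0,0],0.008],
])

```text
time: 28.8
tool_pos: [0.5195, 0.253, 0.0229]
tool_rot: [3.142, -0.001, -2.871]
contact_force: [1.2, 0.6, -4.7]
opening: 0.0122
grip_force: 55.0
```

Emit:
arm_command([
  [[0,0,0.001],[0,0,0],0.008],
  [[0,0,0.002],[0,0,0],0.008],
  [[0,0,0.002],[0,0,0],0.008],
  [[0,0,0.002],[0,0,0],0.008],
  [[0,0,0.002],[0,0,0],0.008],
])

```text
time: 29.3
tool_pos: [0.5197, 0.2531, 0.0223]
tool_rot: [3.142, 0.0, -2.871]
contact_force: [-2.0, -0.2, 5.6]
opening: 0.0124
grip_force: 55.0
```

Emit:
arm_command([
  [[0,0,0.001],[0,0,0],0.008],
  [[0,0,0.002],[0,0,0],0.008],
  [[0,0,0.002],[0,0,0],0.008],
  [[0,0,0.002],[0,0,0],0.008],
  [[0,0,0.002],[0,0,0],0.008],
])

```text
time: 29.8
tool_pos: [0.5197, 0.2531, 0.0221]
tool_rot: [-3.142, 0.001, -2.871]
contact_force: [-7.4, -3.5, 19.4]
opening: 0.0124
grip_force: 55.0
```

Emit:
arm_command([
  [[0,0,-0.002],[0,0,0],0.03],
  [[0,0,-0.002],[0,0,0],0.03],
  [[0,0,-0.002],[0,0,0],0.03],
  [[0,0,-0.002],[0,0,0],0.03],
  [[0,0,-0.002],[0,0,0],0.03],
])

```text
time: 30.3
tool_pos: [0.5197, 0.2531, 0.0211]
tool_rot: [3.142, -0.0, -2.871]
contact_force: [-0.9, -0.5, -0.2]
opening: 0.0299
grip_force: 0.0
```

Emit:
arm_command([
  [[0,0,-0.015],[0,0,0],0.03],
  [[0,0,-0.04],[0,0,0],0.03],
  [[0,0,-0.08],[0,0,0],0.03],
  [[0,0,-0.12],[0,0,0],0.03],
  [[0,0,-0.15],[0,0,0],0.03],
])

```text
time: 30.8
tool_pos: [0.5202, 0.2533, 0.1738]
tool_rot: [3.141, 0.002, -2.871]
contact_force: [-0.2, -0.5, -0.0]
opening: 0.0303
grip_force: 0.0
```

Run:
```python
from h import *
from cell import robot
s=robot.observe(); print(s["time"],s["tool_pos"],s["opening"],s["contact_force"])
w=robot.read_camera("wrist")[:,:,::-1]; sd=robot.read_camera("side")[:,:,::-1]
a=cv2.resize(sd[180:270,170:320],(640,384),interpolation=2)
cv2.imwrite("pics/fin.png",np.hstack([cv2.resize(w,(400,300)),cv2.resize(a,(400,300))]))
```

```text
30.8 [0.5202 0.2533 0.1738] 0.030294544999200552 [-0.2264 -0.5366 -0.0192]
```

View pics/fin.png

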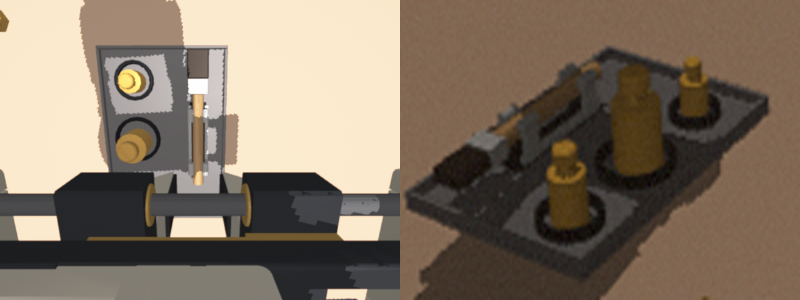

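The final view shows all three weights upright in their own wells and the brush level in the clip between both jaw pairs. Pushing reached a hard stop at 19 N with the handle axis about 26 mm above the bench, which is its home height.

```bash
python3 -c "
from cell import robot
print(robot.hand_in())"
```

```text
the job is handed in; nothing more can be done
None
```

The kit is packed and handed in at about 31 s: the large, medium and small weights stand upright in their own wells, the brush is pressed home in the clip, and the two pipe fittings were left where they stood.

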